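# Check a refitted clothesline pulley for rubbing

### The job

Swing the keeper arm clear of the clothesline pulley and leave it there, then lay a fingertip lightly on the pulley's smooth face and turn the wheel by hand anticlockwise (seen from above) to feel that it runs free all the way round: the rivet goes past the pointer once and, the next time it comes round, you stop with it at the pointer and let go. Press gently, never more than about 15 N, and leave the things lying around where they are.

Things in the scene. Friction and masses are not known exactly. Their poses are not given: they have to be found in the camera images.
- mount: Fixed round plywood base of the pulley, 156 mm across, 30 mm thick; origin at the centre of its underside, on the wheel's axis. It carries the aluminium wheel: 130 mm across, 24 mm thick, top face plain and flat with nothing to grip or hook. A dark 11 mm rivet 57 mm from the axis and a 24 mm steel cap in the middle are flush. More than 16 N of force on wheel or base is a failure.
- axle (a point): Wheel axis at the base's top, 30 mm above the bench. The wheel's face lies 62 to 97 mm above the bench: its height is NOT measured (unknown washers under it), find it by feel. The axle also leans nearly 3 degrees: 43 mm from the axis the face is 2 mm low towards the pointer, 2 mm high opposite. The bearing is sprung: the face sinks from about 2 N, then 1 mm for each 6.5 N, at most 4 mm.
- drag_radius (a point): A point of the base's top, 43 mm from the axis, opposite the pointer, marking how far from the axis a fingertip can well drag the wheel by friction. The wheel has a grease drag of about 0.11 N m and does not coast: a fingertip 43 mm out carries it round at about 6 to 11 N, still slipping a little (watch the rivet, not the finger); under 4 N it mostly slips.
- pointer (a point): Top of the pointer: a small dark upright tab, 4 x 9 mm and 24 mm tall, on the base's rim on its own -y side, 72 mm from the axis, 54 mm above the bench, just outside the wheel and lower than its face.
- wheel (a joint): Turning angle of the pulley wheel in rad, growing anticlockwise seen from above, not wrapped. 0 when the rivet is at the pointer; it starts between -1.3 and -0.4 (rivet a little before the pointer), passes 0, and must finish at 6.28.
- keeper_knob (a point): Centre (half-way up) of the upright round black knob on the keeper arm, 14 mm across and 30 mm tall, 126 mm above the bench. The knob stands on the arm, a flat steel bar 16 mm wide and 6 mm thick (underside 105 mm above the bench), 70 mm from the arm's pivot; the bar runs on 36 mm past the knob. At the start the bar lies across above the wheel, in a fingertip's way.
- keeper_pivot (a point): Upright hinge axis of the keeper arm, on top of a fixed 14 mm post 102 mm from the wheel's axis, at the underside of the arm, 105 mm above the bench.
- keeper (a joint): Swing angle of the keeper arm about its upright pivot in rad, growing anticlockwise seen from above. 0: the arm points from the pivot to the wheel's axis; it starts between -0.2 and 0.3 and is clear of the wheel above 1.3; stop at 2.4. It swings level with light friction (about 1 N at the knob) and stays where it is left.
- level: Bystander: orange plastic spirit level, 200 x 22 x 44 mm, standing on its long edge; origin under its centre, x along its length.
- hexset: Bystander: hex key set in a grey holder, 85 x 30 mm, keys up to 87 mm tall; origin under its centre.
- saucer: Bystander: white ceramic saucer, 124 mm across, 18 mm tall; origin under its centre.
- hingepin: Bystander: steel hinge pin with a bent end, 10 mm thick, 100 mm long, lying flat; origin under the middle of its length.
Things that resemble listed ones, but are neither listed nor needed, are in the scene too. Leave any red or yellow look-alike of the part that bears keeper_knob alone.

How it is judged (in metres and radians):
On the way, in this order (a step that is already met when the one before it is completed fails the run):
1. the keeper arm is swung clear of the wheel (beyond 1.3 rad) (value of joint keeper above 1.3 rad), for 0.2 s.
2. the rivet has passed the pointer and gone half way round (value of joint wheel between 3 and 5.5 rad), for 0.1 s.
3. the rivet is back at the pointer after more than a full turn (within 0.15 rad) (value of joint wheel between 6.133 and 6.433 rad), for 0.2 s.
At the end, for the whole second after the job is handed in: The keeper arm stands clear of the wheel (beyond 1.3 rad) and the wheel has been turned anticlockwise past the pointer and once more round, and is at rest with the rivet at the pointer (angle 6.28 within 0.15 rad) (all of step 3 and velocity of joint wheel between -0.05 and 0.05 rad/s and value of joint keeper above 1.3 rad); the robot touches nothing.
It fails at once if the pulley is pressed or pushed with more than 16 N (contact force between any of the fingers, the arm and mount above 16 N).
It fails at once if the wheel is flung round (faster than 5 rad/s) (velocity of joint wheel above 5 rad/s or velocity of joint wheel below -5 rad/s).
It fails at once if a thing lying around is shoved by more than 20 mm (distance of any of level, hexset, saucer, hingepin from where it was at the start of the episode above 0.02 m).
It also fails if it takes over 72 s, if anything falls off the work surface, if the arm or the gripper's body presses on something with over 40 N, if the wrist force passes 120 N, or if a joint passes its speed limit or range.

### The arm

A 6-joint arm with a two-finger parallel gripper is mounted at the origin on the work surface. World frame = base frame: x ahead of the robot, y to its left, z up, the work surface at z = 0. Lengths are in mm, angles in rad, forces in N, time in s.
With the tool pointing down it reaches from about 350 to 775 mm from the base axis. Payload 7.3 kg.
Tool frame: the origin (TCP) lies at the very end of the fingers, on their centre line; the grasp point (between the pads) lies 19 mm behind it; z points along the fingers, y is the line along which they close (so a half turn about z gives the same grasp; the last joint's range is limited). The gripper opens to 92 mm and grips with 3 to 60 N. Pads are 19 mm wide; open, the fingers measure 130 mm over their backs; the gripper's body (75 mm by 190 mm) begins 47 mm behind the grasp point.
Start: joints at [1.021, 0.342, 1.524, -0, 1.275, -0.146], TCP at [206.268, 482.802, 226.741] pointing down, gripper open.
Joint ranges: [-2.53, 2.53], [-0.77, 2.02], [0.04, 2.7], [-1, 4.14], [0.28, 2.66], [-3.11, 3.11]. Speed limits (rad/s): [2.57, 2.57, 3.14, 3.14, 3.14, 3.14].

### API

Orientations are given as [roll, pitch, yaw] about the fixed x, y, z axes, in that order (R = Rz(yaw) Ry(pitch) Rx(roll)).
In Python, from plant import * gives the robot as it stands.
- The arm moves only by the tool arm_command, never from a script. Its arguments are lists of equal length, an entry for each row: "gripper": the finger opening in mm, from 0 to 91.8; "dp": the shift along the tool's x, y, z in units of 25 mm (1.0 is 25 mm), a list of three; "twist": the turn about the tool's z in units of 5 degrees (1.0 is 5 degrees). A call has exactly 5 rows; each row shifts and turns the commanded pose from where the row before left it, along the tool's axes as they then stand; what a row does not reach is not made up. A row lasts 1/8 s, in which the tool goes at most 62.5 mm and 10.7 degrees, less where a joint would pass 70% of its speed; a pose out of reach is approached as far as the arm can. A call is refused whole if a number of a shift passes 1 or a number of a turn 1, either way. A call with a gripper value outside its range is refused whole. The fingers move at their own pace and stop on an object; the grip force is fixed at half the most. Time passes only in rows, so rows that do not move let the fingers close, or fill a call up. It gives the time, the measured TCP pose, the force, the opening and the grip force at its end, in the units of the state.
- get_obs(): the state, without advancing time (a new reading comes with each control period).
- capture(name): name is "scene" or "top" or "wrist"; returns the picture (480x640x3 uint8, red, green, blue); there is no depth.
- get_calibration(name): a dict with "mtx" (3x3 intrinsics, pixels), "dist_coeffs" ([k1, k2, p1, p2, k3] as OpenCV has them; the pictures are not rectified), "position" and "attitude" of the camera in the world; the wrist camera has in their place "mount" (4x4, takes a point from camera to tool coordinates, whose origin is the TCP and whose axes are the flange's). Camera axes: x right, y down, z forward; pixel columns grow to the right and rows downward; lengths in mm; the calibration is good to about 2 mm. A picture is of the moment at which its call begins: read the wrist's pose just before it. get_calibration takes no time and is no camera call.
- close_job(): hands the job in; it is judged then, once.
The state is a dict: "time": time; "joint_positions": joint angles; "dq": joint speeds; "tau": joint torques, N m; "tool_pos": TCP position; "tcp_rot": TCP orientation; "contact_force": force on the tool from outside, world axes, zero at the start; "moment": the same for the moment, N m; "grip_width": finger opening in mm; "finger_force": force on a finger pad.
Only numpy, scipy, OpenCV 4.12 (cv2) and the standard library are available. Lean on these libraries where they do the work, as an engineer would, in place of code of your own. Each camera call takes 0.05 s, during which the arm holds its last target. There are 200 camera calls.

## Working session

There is one attempt and no reset: what is moved stays moved. The work goes in short steps, Python scripts to look and compute and a tool call to move; the robot and the scene stay as the last step left them, time stands still between calls to the robot, and variables do not carry over. Pictures are saved under pics/ and viewed, at most 10 in all, crops included, and the job is handed in when it is done.

Besides the shell and the picture viewer there is one more tool, called as name(argument=value, ...), one argument or row to a line, values as JSON. arm_command: Moves the arm, as the interface text tells. Its arguments: {"type":"object","properties":{"gripper":{"type":"array"},"dp":{"type":"array"},"twist":{"type":"array"}},"required":["gripper","dp","twist"]}

```bash
mkdir -p pics; ls
cat > h.py <<'E'
from plant import *
import numpy as np, cv2, json
def snap(cam,fn):
    im=capture(cam); cv2.imwrite('pics/'+fn,im[:,:,::-1]); return im
E
python3 - <<'E'
from h import *
o=get_obs(); print(o)
for c in ("scene","top","wrist"): print(c,get_calibration(c))
a=snap("top","top0.png"); b=snap("scene","scene0.png")
E
```

```text
pics
{'time': 0.0, 'joint_positions': array([ 1.02102208e+00,  3.42752442e-01,  1.52502707e+00,  8.82244813e-06,
        1.27537235e+00, -1.45982264e-01]), 'dq': array([-7.15544654e-04, -5.92674074e-05,  2.47234198e-05,  1.46222719e-03,
        3.97707253e-04, -2.29366055e-03]), 'tau': array([-1.97979352e-03, -4.31248212e+01, -2.44217813e+01,  7.16175302e-02,
        5.61544276e-02, -1.45455815e-04]), 'tool_pos': array([206.03216451, 482.44401103, 226.02602125]), 'tcp_rot': array([-3.14005126e+00, -2.35155368e-04,  2.73779792e+00]), 'contact_force': array([-0.06433957, -0.50565651, -0.25847394]), 'moment': array([-0.01069532,  0.03258652, -0.03527533]), 'finger_force': 0.0, 'grip_width': 91.61707992401631}
scene {'mtx': array([[492.58036963,   0.        , 317.9149468 ],
       [  0.        , 492.58036963, 243.23559022],
       [  0.        ,   0.        ,   1.        ]]), 'dist_coeffs': array([-0.0350124,  0.       ,  0.       ,  0.       ,  0.       ]), 'position': array([ 783.21473108, -440.26835502,  774.42733584]), 'attitude': array([-2.48888825, -0.01347858,  0.51218229])}
top {
[... 297 characters left out ...]
 , 1155.80549331]), 'attitude': array([-2.94909336e+00, -1.62152795e-03, -1.59094314e+00])}
wrist {'mtx': array([[394.85518017,   0.        , 315.89944343],
       [  0.        , 394.85518017, 236.29718143],
       [  0.        ,   0.        ,   1.        ]]), 'dist_coeffs': array([-0.07061471,  0.        ,  0.        ,  0.        ,  0.        ]), 'mount': array([[-2.24893703e-04, -9.60176335e-01, -2.79394622e-01,
         7.60150913e+01],
       [ 9.99999958e-01, -1.64163613e-04, -2.40762248e-04,
         5.00347080e-02],
       [ 1.85307783e-04, -2.79394664e-01,  9.60176331e-01,
        -1.56724147e+02],
       [ 0.00000000e+00,  0.00000000e+00,  0.00000000e+00,
         1.00000000e+00]])}
```

View pics/top0.png

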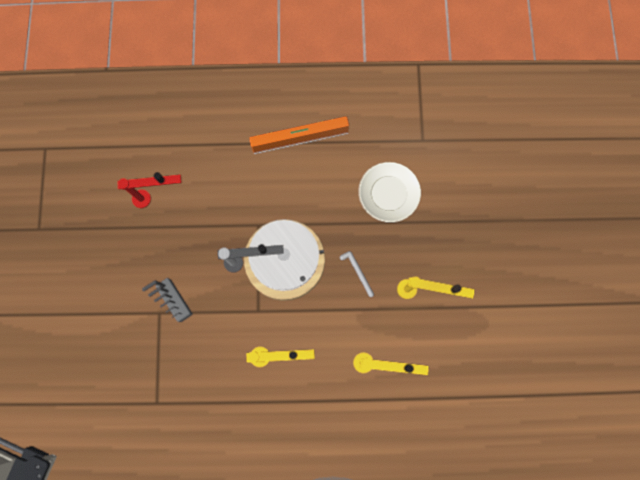

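View pics/scene0.png

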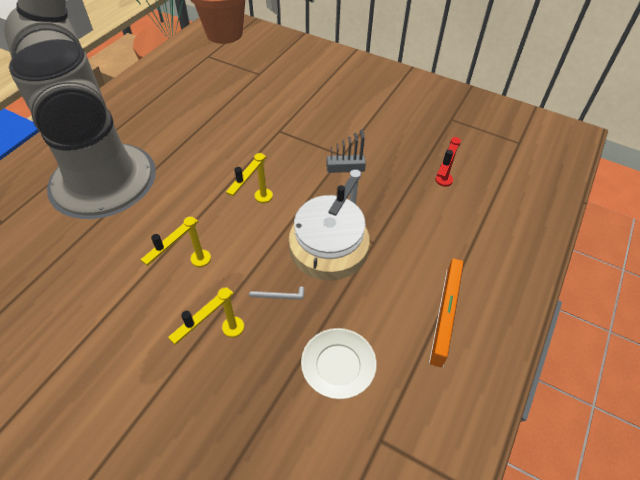

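The top picture shows the grey keeper at (224,254)–(283,249) with its knob at (262,249). The wheel is near (285,255), the rivet near (303,279) and the pointer near (321,252). I'll enlarge both views.

```bash
cat >> h.py <<'E'
from scipy.spatial.transform import Rotation as Rn
def cam(c):
    k=get_calibration(c); R=Rn.from_euler('xyz',k['attitude']).as_matrix(); return k['mtx'],k['dist_coeffs'],np.array(k['position']),R
def ray(c,px):
    K,d,p,R=cam(c); u=cv2.undistortPoints(np.array([[px]],float),K,d)[0,0]
    return p,R@np.array([u[0],u[1],1])
def atz(c,px,z):
    p,v=ray(c,px); return p+v*(z-p[2])/v[2]
def tri(pa,pb):
    (p,v),(q,w)=ray('top',pa),ray('scene',pb)
    s=np.linalg.lstsq(np.c_[v,-w],q-p,rcond=None)[0]; a,b=p+v*s[0],q+w*s[1]
    return (a+b)/2,np.linalg.norm(a-b)
def proj(c,P):
    K,d,p,R=cam(c); return cv2.projectPoints(np.array(P,float),cv2.Rodrigues(R.T)[0],-R.T@p,K,d)[0][:,0]
E
python3 - <<'E'
from h import *
a=cv2.imread('pics/top0.png')[205:310,210:335]; b=cv2.imread('pics/scene0.png')[160:285,280:380]
a=cv2.resize(a,None,fx=4.7,fy=4.7,interpolation=2)[:,:]; cv2.imwrite('pics/a.png',a)
b=cv2.resize(b,None,fx=4.7,fy=4.7,interpolation=2); cv2.imwrite('pics/b.png',b)
print(a.shape,b.shape)
print(tri((262,249),(341,193)), tri((321,252),(316,262)), tri((224,253),(355,174)),atz('top',(285,258),30))
E
```

```text
(494, 588, 3) (588, 470, 3)
(array([526.93073828, 115.27616563, 125.63438462]), np.float64(2.9474006443596084)) (array([534.02765574,  11.95238025,  42.18128741]), np.float64(4.041188020863173)) (array([522.56692123, 184.0778378 , 112.70482968]), np.float64(1.1742218345991446)) [524.17161464  80.14235079  30.        ]
```

View pics/a.png

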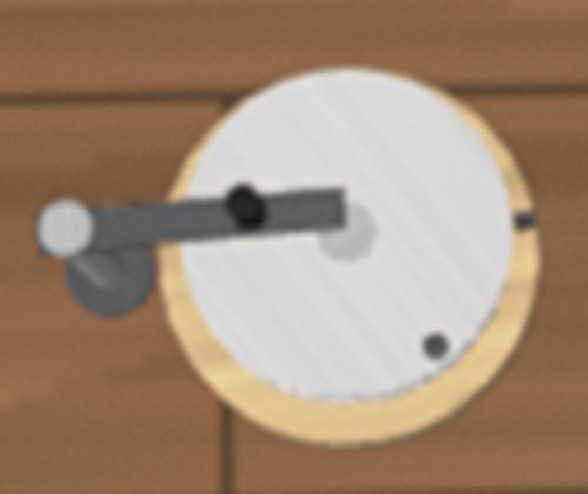

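View pics/b.png

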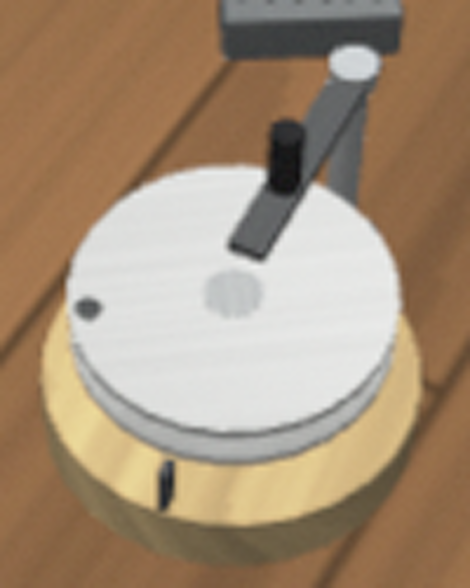

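Run:
```python
from h import *
A=lambda x,y:((x+.5)/4.7+209.5,(y+.5)/4.7+204.5)
B=lambda x,y:((x+.5)/4.7+279.5,(y+.5)/4.7+159.5)
P={}
for n,a,b in [('cap',(347,232),(233,294)),('rivet',(435,346),(88,308)),('knob',(246,206),(286,158)),('knobtop',(241,200),(287,130)),('piv',(65,227),(354,64)),('ptrtop',(520,220),(167,464)),('bartip',(346,208),(248,250))]:
    P[n],e=tri(A(*a),B(*b)); print(n,P[n].round(1),round(e,1))
c=P['cap'];
for n in ('rivet','piv','ptrtop','knob'): print(n,np.linalg.norm((P[n]-c)[:2]), np.degrees(np.arctan2(*(P[n]-c)[[1,0]])))
print(np.linalg.norm((P['knob']-P['piv'])[:2]), np.degrees(np.arctan2(*(P['knob']-P['piv'])[[1,0]])),np.degrees(np.arctan2(*(c-P['piv'])[[1,0]])))
# fits at known heights
print(atz('top',A(349,258),30), atz('top',A(246,206),126),atz('scene',B(286,158),126),atz('top',A(65,227),113),atz('scene',B(354,64),113))
print(tri((299,131),(449,310)),tri((389,192),(339,362)),atz('top',(173,298),20),atz('top',(357,275),5))
```

```text
cap [524.4  80.2  79. ] 1.3
rivet [478.8  46.2  78.5] 1.1
knob [527.1 114.8 125.9] 1.1
knobtop [526.7 115.  140.9] 0.9
piv [522.3 184.7 114.2] 0.6
ptrtop [532.7  12.7  52.1] 2.2
bartip [529.4  79.  109. ] 3.1
rivet 56.870498566364965 -143.34688462579146
piv 104.53476320163183 91.1659721581798
ptrtop 67.94538840115682 -82.95201035761413
knob 34.71195919476783 85.52136356115399
70.07434115312648 -86.04133500940947 -88.8340278418202
[521.29700202  82.35128097  30.        ] [526.67466028 114.42993908 126.        ] [527.5201079  115.10996182 126.        ] [522.22459992 184.68060303 113.        ] [522.03017792 186.0587606  113.        ]
(array([782.40478745,  50.09859189,  26.45597024]), np.float64(1.6709778296009457)) (array([ 656.84664523, -126.30798181,   13.88775719]), np.float64(2.498012906884874)) [452.07401211 296.90341069  20.        ] [491.74308492 -58.69446014   5.        ]
```

The triangulated points fit the given sizes: knob height 125.9, knob to pivot 70.1, rivet radius 56.9, pivot distance about 102 from the base axis. The face is at about z = 79 and the wheel angle about -1.05. Next I move over the knob and align the fingers.

arm_command(
  gripper=[40, 40, 40, 40, 40],
  dp=[
    [-0.88, -0.424, 0],
    [-0.88, -0.424, 0],
    [-0.88, -0.424, 0],
    [-0.88, -0.424, 0],
    [-0.88, -0.424, 0],
  ],
  twist=[0, 0, 0, 0, 0],
)

```text
time: 0.72
tool_pos: [286.9, 390.1, 226.4]
tcp_rot: [-3.141, -0.0, 2.738]
contact_force: [0.3, -0.0, 0.3]
grip_width: 46.3
finger_force: 0.0
```

arm_command(
  gripper=[40, 40, 40, 40, 40],
  dp=[
    [-0.88, -0.424, 0],
    [-0.88, -0.424, 0],
    [-0.88, -0.424, 0],
    [-0.88, -0.424, 0],
    [-0.88, -0.424, 0],
  ],
  twist=[0, 0, 0, 0, 0],
)

```text
time: 1.35
tool_pos: [367.2, 298.1, 226.4]
tcp_rot: [-3.141, -0.0, 2.738]
contact_force: [0.2, -0.6, 0.5]
grip_width: 40.1
finger_force: 0.0
```

arm_command(
  gripper=[36, 36, 36, 36, 36],
  dp=[
    [-0.88, -0.424, 0],
    [-0.88, -0.424, 0],
    [-0.88, -0.424, 0],
    [-0.88, -0.424, 0],
    [-0.88, -0.424, 0],
  ],
  twist=[0, 0, 0, 0, 0],
)

```text
time: 1.98
tool_pos: [447.5, 206.2, 226.4]
tcp_rot: [-3.141, -0.001, 2.738]
contact_force: [0.3, -0.4, -0.2]
grip_width: 35.8
finger_force: 0.0
```

arm_command(
  gripper=[36, 36, 36, 36, 36],
  dp=[
    [-0.88, -0.424, 0],
    [-0.88, -0.424, 0],
    [-0.88, -0.424, 0],
    [-0.88, -0.424, 0],
    [-0.88, -0.424, 0],
  ],
  twist=[0, 0, 0, 0, 0],
)

```text
time: 2.6
tool_pos: [528.0, 114.2, 226.4]
tcp_rot: [-3.141, -0.001, 2.738]
contact_force: [0.0, 1.0, -0.3]
grip_width: 36.1
finger_force: 0.0
```

arm_command(
  gripper=[36, 36, 36, 36, 36],
  dp=[
    [0, 0, 0],
    [0, 0, 0],
    [0, 0, 0],
    [0, 0, 0],
    [0, 0, 0],
  ],
  twist=[0.84, 0.84, 0.84, 0.84, 0.84],
)

```text
time: 3.22
tool_pos: [527.7, 114.7, 226.5]
tcp_rot: [-3.141, -0.0, 2.369]
contact_force: [-0.1, 0.7, -0.4]
grip_width: 35.8
finger_force: 0.0
```

arm_command(
  gripper=[36, 36, 36, 36, 36],
  dp=[
    [0, 0, 0],
    [0, 0, 0],
    [0, 0, 0],
    [0, 0, 0],
    [0, 0, 0],
  ],
  twist=[0.84, 0.84, 0.84, 0.84, 0.84],
)

```text
time: 3.85
tool_pos: [527.7, 114.7, 226.5]
tcp_rot: [-3.141, -0.0, 2.002]
contact_force: [0.6, -0.1, -0.2]
grip_width: 35.9
finger_force: 0.0
```

arm_command(
  gripper=[36, 36, 36, 36, 36],
  dp=[
    [0, 0, 0],
    [0, 0, 0],
    [0, 0, 0],
    [0, 0, 0],
    [0, 0, 0],
  ],
  twist=[0.84, 0.84, 0.84, 0.84, 0.84],
)

```text
time: 4.47
tool_pos: [527.7, 114.7, 226.5]
tcp_rot: [-3.141, -0.0, 1.636]
contact_force: [0.6, -0.7, -0.6]
grip_width: 35.6
finger_force: 0.0
```

arm_command(
  gripper=[36, 36, 36, 36, 36],
  dp=[
    [0, 0, 0.9],
    [0, 0, 0.9],
    [0, 0, 0.9],
    [0, 0, 0.8],
    [0, 0, 0.7],
  ],
  twist=[0, 0, 0, 0, 0],
)

```text
time: 5.1
tool_pos: [527.6, 114.7, 120.7]
tcp_rot: [-3.141, -0.0, 1.638]
contact_force: [-0.5, 1.0, 0.7]
grip_width: 35.7
finger_force: 0.0
```

arm_command(
  gripper=[36, 36, 36, 36, 36],
  dp=[
    [0.008, 0.215, 0],
    [0.008, 0.215, 0],
    [0.008, 0.215, 0],
    [0.008, 0.215, 0],
    [0.008, 0.215, 0],
  ],
  twist=[-0.88, -0.88, -0.88, -0.88, -0.88],
)

```text
time: 5.72
tool_pos: [553.3, 121.6, 121.2]
tcp_rot: [-3.14, -0.001, 2.025]
contact_force: [-1.4, 0.2, 0.2]
grip_width: 35.7
finger_force: 0.4
```

arm_command(
  gripper=[36, 36, 36, 36, 36],
  dp=[
    [0.008, 0.215, 0],
    [0.008, 0.215, 0],
    [0.008, 0.215, 0],
    [0.008, 0.215, 0],
    [0.008, 0.215, 0],
  ],
  twist=[-0.88, -0.88, -0.88, -0.88, -0.88],
)

```text
time: 6.35
tool_pos: [574.7, 137.6, 121.2]
tcp_rot: [-3.14, -0.001, 2.409]
contact_force: [-0.7, -0.2, -0.3]
grip_width: 35.7
finger_force: 0.4
```

arm_command(
  gripper=[36, 36, 36, 36, 36],
  dp=[
    [0.008, 0.215, 0],
    [0.008, 0.215, 0],
    [0.008, 0.215, 0],
    [0.008, 0.215, 0],
    [0.008, 0.215, 0],
  ],
  twist=[-0.88, -0.88, -0.88, -0.88, -0.88],
)

```text
time: 6.98
tool_pos: [588.6, 160.4, 121.2]
tcp_rot: [-3.141, -0.001, 2.793]
contact_force: [-1.5, 0.2, -0.7]
grip_width: 36.2
finger_force: 0.4
```

arm_command(
  gripper=[36, 36, 36, 36, 36],
  dp=[
    [0.008, 0.215, 0],
    [0.008, 0.215, 0],
    [0.008, 0.215, 0],
    [0.008, 0.215, 0],
    [0.008, 0.215, 0],
  ],
  twist=[-0.88, -0.88, -0.88, -0.88, -0.88],
)

```text
time: 7.6
tool_pos: [592.9, 186.7, 121.2]
tcp_rot: [-3.141, -0.001, -3.107]
contact_force: [-0.0, -1.5, 0.5]
grip_width: 35.9
finger_force: 0.4
```

arm_command(
  gripper=[36, 36, 36, 36, 36],
  dp=[
    [0.008, 0.215, 0],
    [0.008, 0.215, 0],
    [0.008, 0.215, 0],
    [0.008, 0.215, 0],
    [0.008, 0.215, 0],
  ],
  twist=[-0.88, -0.88, -0.88, -0.88, -0.88],
)

```text
time: 8.22
tool_pos: [587.1, 212.7, 121.2]
tcp_rot: [-3.141, -0.001, -2.723]
contact_force: [-1.4, -1.7, -0.3]
grip_width: 35.8
finger_force: 0.4
```

arm_command(
  gripper=[36, 36, 36, 36, 36],
  dp=[
    [0, -0.2, 0],
    [0, 0, -1],
    [0, 0, -1],
    [0, 0, -1],
    [0, 0, -1],
  ],
  twist=[0, 0, 0, 0, 0],
)

```text
time: 8.85
tool_pos: [589.4, 207.8, 222.4]
tcp_rot: [-3.142, -0.0, -2.727]
contact_force: [0.5, 0.1, -0.3]
grip_width: 36.0
finger_force: 0.0
```

arm_command(
  gripper=[0, 0, 0, 0, 0],
  dp=[
    [0, 0, 0],
    [0, 0, 0],
    [0, 0, 0],
    [0, 0, 0],
    [0, 0, 0],
  ],
  twist=[0.912, 0.912, 0.912, 0.912, 0.912],
)

```text
time: 9.48
tool_pos: [589.4, 207.9, 221.5]
tcp_rot: [-3.142, -0.0, -3.128]
contact_force: [0.3, 0.4, -0.2]
grip_width: 0.5
finger_force: 0.0
```

arm_command(
  gripper=[0, 0, 0, 0, 0],
  dp=[
    [0, 0, 0],
    [0, 0, 0],
    [0, 0, 0],
    [0, 0, 0],
    [0, 0, 0],
  ],
  twist=[0.912, 0.912, 0.912, 0.912, 0.912],
)

```text
time: 10.1
tool_pos: [589.4, 207.8, 221.6]
tcp_rot: [-3.141, -0.0, 2.757]
contact_force: [-1.2, 0.6, -0.1]
grip_width: 0.3
finger_force: 0.0
```

arm_command(
  gripper=[0, 0, 0, 0, 0],
  dp=[
    [0, 0, 0],
    [0, 0, 0],
    [0, 0, 0],
    [0, 0, 0],
    [0, 0, 0],
  ],
  twist=[0.912, 0.912, 0.912, 0.912, 0.912],
)

```text
time: 10.72
tool_pos: [589.4, 207.9, 221.6]
tcp_rot: [-3.141, -0.0, 2.359]
contact_force: [-0.1, 0.6, -0.2]
grip_width: 0.2
finger_force: 0.0
```

arm_command(
  gripper=[0, 0, 0, 0, 0],
  dp=[
    [0, 0, 0],
    [0, 0, 0],
    [0, 0, 0],
    [0, 0, 0],
    [0, 0, 0],
  ],
  twist=[0.912, 0.912, 0.912, 0.912, 0.912],
)

```text
time: 11.35
tool_pos: [589.4, 207.9, 221.6]
tcp_rot: [-3.141, 0.0, 1.961]
contact_force: [0.7, -0.9, 0.0]
grip_width: 0.5
finger_force: 0.0
```

arm_command(
  gripper=[0, 0, 0, 0, 0],
  dp=[
    [0, 0, 0],
    [0, 0, 0],
    [0, 0, 0],
    [0, 0, 0],
    [0, 0, 0],
  ],
  twist=[0.912, 0.912, 0.912, 0.912, 0.912],
)

```text
time: 11.98
tool_pos: [589.4, 207.9, 221.6]
tcp_rot: [-3.141, 0.0, 1.564]
contact_force: [0.5, -0.6, -0.2]
grip_width: 0.3
finger_force: 0.0
```

arm_command(
  gripper=[0, 0, 0, 0, 0],
  dp=[
    [-0.54, -0.094, 0],
    [-0.54, -0.094, 0],
    [-0.54, -0.094, 0],
    [-0.54, -0.094, 0],
    [-0.54, -0.094, 0],
  ],
  twist=[0, 0, 0, 0, 0],
)

```text
time: 12.6
tool_pos: [577.0, 140.0, 221.8]
tcp_rot: [3.141, -0.0, 1.568]
contact_force: [0.4, 0.0, 0.0]
grip_width: 0.5
finger_force: 0.0
```

arm_command(
  gripper=[0, 0, 0, 0, 0],
  dp=[
    [-0.54, -0.094, 0],
    [-0.54, -0.094, 0],
    [-0.54, -0.094, 0],
    [-0.54, -0.094, 0],
    [-0.54, -0.094, 0],
  ],
  twist=[0, 0, 0, 0, 0],
)

```text
time: 13.22
tool_pos: [565.1, 72.7, 221.7]
tcp_rot: [3.141, -0.0, 1.568]
contact_force: [0.6, 0.6, -0.2]
grip_width: 0.2
finger_force: 0.0
```

Run:
```python
from h import *
im=snap("scene","s1.png"); b=im[130:290,260:420]; cv2.imwrite('pics/s1c.png',cv2.resize(b,None,fx=3.7,fy=3.7,interpolation=2)[:,:,::-1])
o=get_obs(); print(o['tool_pos'],o['tcp_rot'],o['contact_force'])
```

```text
[564.92657013  71.26438148 221.72898796] [-3.14138092e+00  9.20661802e-04  1.56755478e+00] [ 0.22816826 -0.45102739 -0.56641382]
```

View pics/s1c.png

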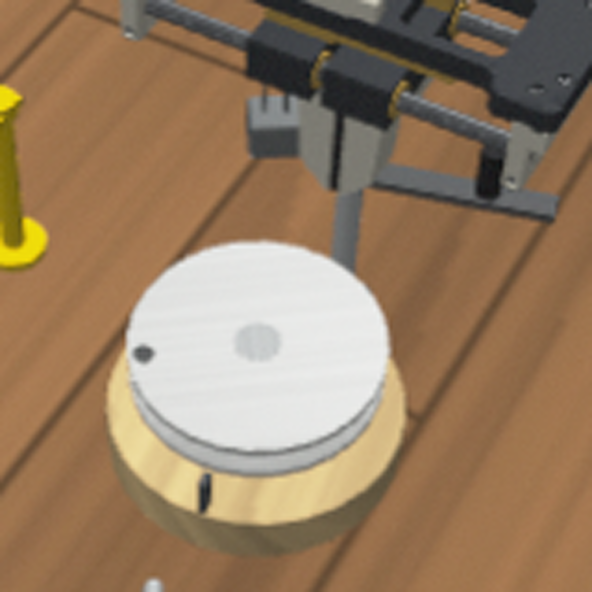

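The keeper stands clear: its knob is at crop (489,170) and it points to +x. The rivet is at (143,353), so the wheel hasn't moved. The closed fingertips look tapered and rounded. Now I lower the finger and probe for the face.

arm_command(
  gripper=[0, 0, 0, 0, 0],
  dp=[
    [0, 0, 1],
    [0, 0, 1],
    [0, 0, 1],
    [0, 0, 1],
    [0, 0, 1],
  ],
  twist=[0, 0, 0, 0, 0],
)

```text
time: 13.9
tool_pos: [565.3, 73.6, 96.0]
tcp_rot: [3.141, -0.0, 1.568]
contact_force: [-0.4, 1.3, -0.1]
grip_width: 0.4
finger_force: 0.0
```

arm_command(
  gripper=[0, 0, 0, 0, 0],
  dp=[
    [0, 0, 0.3],
    [0, 0, 0.15],
    [0, 0, 0.05],
    [0, 0, 0.01],
    [0, 0, 0],
  ],
  twist=[0, 0, 0, 0, 0],
)

```text
time: 14.52
tool_pos: [565.5, 73.6, 84.5]
tcp_rot: [3.141, -0.0, 1.568]
contact_force: [-0.7, -0.2, 0.1]
grip_width: 0.5
finger_force: 0.0
```

arm_command(
  gripper=[0, 0, 0, 0, 0],
  dp=[
    [0, 0, 0.012],
    [0, 0, 0.012],
    [0, 0, 0.012],
    [0, 0, 0.012],
    [0, 0, 0.012],
  ],
  twist=[0, 0, 0, 0, 0],
)

```text
time: 15.15
tool_pos: [565.3, 73.6, 82.4]
tcp_rot: [3.142, -0.0, 1.568]
contact_force: [0.6, -0.1, -0.3]
grip_width: 0.4
finger_force: 0.0
```

arm_command(
  gripper=[0, 0, 0, 0, 0],
  dp=[
    [0, 0, 0.012],
    [0, 0, 0.012],
    [0, 0, 0.012],
    [0, 0, 0.012],
    [0, 0, 0.012],
  ],
  twist=[0, 0, 0, 0, 0],
)

```text
time: 15.78
tool_pos: [565.3, 73.6, 81.0]
tcp_rot: [3.142, -0.0, 1.568]
contact_force: [0.8, -0.4, -0.3]
grip_width: 0.4
finger_force: 0.0
```

arm_command(
  gripper=[0, 0, 0, 0, 0],
  dp=[
    [0, 0, 0.012],
    [0, 0, 0.012],
    [0, 0, 0.012],
    [0, 0, 0.012],
    [0, 0, 0.012],
  ],
  twist=[0, 0, 0, 0, 0],
)

```text
time: 16.4
tool_pos: [565.4, 73.6, 79.7]
tcp_rot: [3.141, -0.0, 1.568]
contact_force: [-0.8, -0.2, 2.6]
grip_width: 0.3
finger_force: 1.1
```

arm_command(
  gripper=[0, 0, 0, 0, 0],
  dp=[
    [0, 0, 0.012],
    [0, 0, 0.012],
    [0, 0, 0],
    [0, 0, 0],
    [0, 0, 0],
  ],
  twist=[0, 0, 0, 0, 0],
)

```text
time: 17.02
tool_pos: [565.5, 73.6, 79.1]
tcp_rot: [3.141, -0.0, 1.568]
contact_force: [0.4, 0.4, 4.0]
grip_width: 0.3
finger_force: 2.2
```

```bash
cat >> h.py <<'E'
C=np.array([524.4,79.0]); HI=np.array([-.12,.993])
def plan(th0,dth,n,dz=0,R=42,slope=.0465,c=C):
    "rows (tool axes, units of 25 mm) round the circle; tool x=+Y, y=+X, z down"
    t=np.radians(th0+dth*np.arange(n+1)); p=c+R*np.c_[np.cos(t),np.sin(t)]
    z=slope*(p-c)@HI; d=np.c_[np.diff(p[:,1]),np.diff(p[:,0]),-np.diff(z)+dz/n]/25
    for i in range(0,n,5): print('th %.0f ->'%(th0+dth*i), d[i:i+5].round(3).tolist())
E
python3 - <<'E'
from h import *
o=get_obs(); p=o['tool_pos']; print(p,o['contact_force'],np.hypot(*(p[:2]-C)),np.degrees(np.arctan2(*(p[:2]-C)[::-1])))
plan(-8,8,45)
E
```

```text
[565.49270984  73.62812015  79.06595576] [0.42177386 0.36190371 3.96741438] 41.44234423250193 -7.447805889123996
th -8 -> [[0.234, 0.016, -0.011], [0.234, -0.016, -0.011], [0.229, -0.049, -0.011], [0.22, -0.08, -0.011], [0.207, -0.11, -0.01]]
th 32 -> [[0.19, -0.138, -0.01], [0.169, -0.163, -0.009], [0.144, -0.185, -0.008], [0.117, -0.203, -0.007], [0.088, -0.217, -0.005]]
th 72 -> [[0.057, -0.227, -0.004], [0.024, -0.233, -0.002], [-0.008, -0.234, -0.001], [-0.041, -0.231, 0.001], [-0.072, -0.223, 0.002]]
th 112 -> [[-0.103, -0.211, 0.004], [-0.131, -0.194, 0.005], [-0.157, -0.174, 0.006], [-0.18, -0.151, 0.007], [-0.199, -0.124, 0.008]]
th 152 -> [[-0.214, -0.095, 0.009], [-0.225, -0.065, 0.01], [-0.232, -0.033, 0.011], [-0.234, 0.0, 0.011], [-0.232, 0.033, 0.011]]
th 192 -> [[-0.225, 0.065, 0.011], [-0.214, 0.095, 0.01], [-0.199, 0.124, 0.01], [-0.18, 0.151, 0.009], [-0.157, 0.174, 0.008]]
th 232 -> [[-0.131, 0.194, 0.007], [-0.103, 0.211, 0.006], [-0.072, 0.223, 0.005], [-0.041, 0.231, 0.003], [-0.008, 0.234, 0.002]]
th 272 -> [[0.024, 0.233, 0.0], [0.057, 0.227, -0.001], [0.088, 0.217, -0.003], [0.117, 0.203, -0.004], [0.144, 0.185, -0.006]]
th 312 -> [[0.169, 0.163, -0.007], [0.19, 0.138, -0.008], [0.207, 0.11, -0.009], [0.22, 0.08, -0.01], [0.229, 0.049, -0.01]]
```

The face is found at about z = 79.5, with 4 N now. I press a little more and start along the arc.

arm_command(
  gripper=[0, 0, 0, 0, 0],
  dp=[
    [0, 0, 0.012],
    [0, 0, 0.008],
    [0.234, 0.016, -0.011],
    [0.234, -0.016, -0.011],
    [0.229, -0.049, -0.011],
  ],
  twist=[0, 0, 0, 0, 0],
)

```text
time: 17.65
tool_pos: [563.6, 90.3, 79.2]
tcp_rot: [-3.141, 0.001, 1.569]
contact_force: [-2.2, -3.7, 7.0]
grip_width: 0.5
finger_force: 2.9
```

arm_command(
  gripper=[0, 0, 0, 0, 0],
  dp=[
    [0.22, -0.08, -0.011],
    [0.207, -0.11, -0.01],
    [0.19, -0.138, -0.01],
    [0.169, -0.163, -0.009],
    [0.144, -0.185, -0.008],
  ],
  twist=[0, 0, 0, 0, 0],
)

```text
time: 18.27
tool_pos: [547.6, 113.9, 80.6]
tcp_rot: [3.14, 0.001, 1.568]
contact_force: [2.0, -3.1, 4.9]
grip_width: 0.6
finger_force: 2.5
```

```bash
cat >> h.py <<'E'
def wheel(f='w.png',save=False):
    """unwrap the face as seen by scene+top cameras, darkest spot on the 57 mm circle -> wheel angle mod 2pi (pointer at -83 deg)"""
    n=np.array([-.12*.0465,.993*.0465,1])
    for c in ('scene','top'):
        im=capture(c).astype(float).mean(2).astype(np.float32)
        a=np.radians(np.arange(0,360,.5)); vals=[]
        for r in (55,57,59):
            P=np.c_[524.4+r*np.cos(a),80.2+r*np.sin(a),79+0*a]; P[:,2]+=.0465*((P[:,:2]-[524.4,80.2])@HI)
            q=proj(c,P).astype(np.float32); vals.append(cv2.remap(im,q[:,:1].copy(),q[:,1:].copy(),1)[:,0])
        v=np.mean(vals,0); d=v<105
        if save: cv2.imwrite('pics/'+c+f,im)
        s=[]; i=np.flatnonzero(d)
        for g in np.split(i,np.flatnonzero(np.diff(i)>3)+1):
            if len(g): s.append((round(g.mean()/2+83,1),len(g)/2,int(v[g].mean())))
        print(c,'(wheel deg mod 360, width, grey)',s)
E
python3 - <<'E'
from h import *
wheel(save=True)
E
```

```text
scene (wheel deg mod 360, width, grey) [(np.float64(164.8), 19.0, 70), (np.float64(179.2), 5.0, 91), (np.float64(351.5), 5.5, 100)]
top (wheel deg mod 360, width, grey) [(np.float64(85.0), 4.5, 95), (np.float64(123.5), 39.5, 84), (np.float64(153.8), 10.0, 61), (np.float64(167.5), 0.5, 104), (np.float64(207.2), 67.0, 80), (np.float64(271.5), 6.5, 79), (np.float64(351.8), 5.0, 93), (np.float64(437.8), 10.0, 77)][ WARN:0@0.338] global loadsave.cpp:1063 imwrite_ Unsupported depth image for selected encoder is fallbacked to CV_8U.
```

The rivet reads -8.4° in both cameras, so the wheel turned 52° for about 64° of finger travel. I'm adding a little pressure.

arm_command(
  gripper=[0, 0, 0, 0, 0],
  dp=[
    [0.117, -0.203, -0.001],
    [0.088, -0.217, 0.001],
    [0.057, -0.227, 0],
    [0.024, -0.233, 0],
    [-0.008, -0.234, 0],
  ],
  twist=[0, 0, 0, 0, 0],
)

```text
time: 19.0
tool_pos: [520.2, 121.7, 80.9]
tcp_rot: [3.139, -0.001, 1.568]
contact_force: [3.1, 0.2, 6.6]
grip_width: 0.2
finger_force: 2.9
```

arm_command(
  gripper=[0, 0, 0, 0, 0],
  dp=[
    [-0.041, -0.231, 0.004],
    [-0.072, -0.223, 0.006],
    [-0.103, -0.211, 0.006],
    [-0.131, -0.194, 0.006],
    [-0.157, -0.174, 0.007],
  ],
  twist=[0, 0, 0, 0, 0],
)

```text
time: 19.62
tool_pos: [493.9, 109.7, 80.2]
tcp_rot: [3.14, -0.002, 1.568]
contact_force: [0.7, 2.9, 7.7]
grip_width: 0.1
finger_force: 3.8
```

arm_command(
  gripper=[0, 0, 0, 0, 0],
  dp=[
    [-0.18, -0.151, 0.007],
    [-0.199, -0.124, 0.008],
    [-0.214, -0.095, 0.009],
    [-0.225, -0.065, 0.01],
    [-0.232, -0.033, 0.011],
  ],
  twist=[0, 0, 0, 0, 0],
)

```text
time: 20.25
tool_pos: [480.4, 83.6, 78.7]
tcp_rot: [-3.139, -0.002, 1.568]
contact_force: [-4.2, 4.1, 9.8]
grip_width: 0.5
finger_force: 4.9
```

arm_command(
  gripper=[0, 0, 0, 0, 0],
  dp=[
    [-0.234, 0, 0.008],
    [-0.232, 0.033, 0.007],
    [-0.225, 0.065, 0.008],
    [-0.214, 0.095, 0.007],
    [-0.199, 0.124, 0.007],
  ],
  twist=[0, 0, 0, 0, 0],
)

```text
time: 20.88
tool_pos: [486.9, 55.4, 77.3]
tcp_rot: [-3.136, -0.001, 1.569]
contact_force: [-6.8, -0.3, 11.2]
grip_width: 0.1
finger_force: 5.4
```

Run:
```python
from h import *
wheel()
```

```text
scene (wheel deg mod 360, width, grey) [(np.float64(125.5), 2.5, 103), (np.float64(163.2), 40.0, 69), (np.float64(242.5), 64.5, 56)]
top (wheel deg mod 360, width, grey) [(np.float64(296.2), 37.0, 84)]
```

arm_command(
  gripper=[0, 0, 0, 0, 0],
  dp=[
    [-0.18, 0.151, -0.015],
    [-0.157, 0.174, 0.005],
    [-0.131, 0.194, 0.004],
    [-0.103, 0.211, 0.004],
    [-0.072, 0.223, 0.003],
  ],
  twist=[0, 0, 0, 0, 0],
)

```text
time: 21.6
tool_pos: [511.5, 38.7, 77.2]
tcp_rot: [-3.137, 0.0, 1.569]
contact_force: [-3.9, -2.3, 7.8]
grip_width: 0.6
finger_force: 3.8
```

arm_command(
  gripper=[0, 0, 0, 0, 0],
  dp=[
    [-0.041, 0.231, 0.003],
    [-0.008, 0.234, 0.002],
    [0.024, 0.233, 0],
    [0.057, 0.227, -0.001],
    [0.088, 0.217, -0.003],
  ],
  twist=[0, 0, 0, 0, 0],
)

```text
time: 22.22
tool_pos: [540.7, 41.9, 77.3]
tcp_rot: [-3.138, -0.0, 1.568]
contact_force: [-3.4, -1.1, 7.0]
grip_width: 0.5
finger_force: 3.2
```

arm_command(
  gripper=[0, 0, 0, 0, 0],
  dp=[
    [0.117, 0.203, -0.004],
    [0.144, 0.185, -0.006],
    [0.169, 0.163, -0.007],
    [0.19, 0.138, -0.008],
    [0.207, 0.11, -0.009],
  ],
  twist=[0, 0, 0, 0, 0],
)

```text
time: 22.85
tool_pos: [560.5, 62.5, 78.0]
tcp_rot: [-3.138, 0.0, 1.569]
contact_force: [-3.3, -2.5, 6.7]
grip_width: 0.5
finger_force: 3.0
```

Run:
```python
from h import *
wheel()
```

```text
scene (wheel deg mod 360, width, grey) [(np.float64(98.0), 5.5, 87), (np.float64(136.2), 42.0, 63), (np.float64(218.5), 12.5, 66), (np.float64(248.8), 8.0, 84)]
top (wheel deg mod 360, width, grey) [(np.float64(86.0), 2.5, 103), (np.float64(257.0), 115.5, 84), (np.float64(387.2), 5.0, 97), (np.float64(408.5), 7.5, 70), (np.float64(426.8), 21.0, 89)]
```

arm_command(
  gripper=[0, 0, 0, 0, 0],
  dp=[
    [0.22, 0.08, -0.009],
    [0.229, 0.049, -0.009],
    [0.234, 0.016, -0.01],
    [0.234, -0.016, -0.01],
    [0.229, -0.049, -0.01],
  ],
  twist=[0, 0, 0, 0, 0],
)

```text
time: 23.58
tool_pos: [563.3, 90.7, 79.4]
tcp_rot: [-3.14, 0.001, 1.569]
contact_force: [-1.5, -4.6, 4.5]
grip_width: 0.4
finger_force: 2.6
```

arm_command(
  gripper=[0, 0, 0, 0, 0],
  dp=[
    [0.22, -0.08, -0.001],
    [0.207, -0.11, -0.004],
    [0.19, -0.138, -0.006],
    [0.169, -0.163, -0.005],
    [0.144, -0.185, -0.005],
  ],
  twist=[0, 0, 0, 0, 0],
)

```text
time: 24.2
tool_pos: [547.4, 114.0, 80.4]
tcp_rot: [3.141, 0.001, 1.569]
contact_force: [-0.1, -3.3, 5.3]
grip_width: 0.4
finger_force: 2.8
```

Run:
```python
from h import *
wheel()
im=snap("scene","s2.png"); b=im[140:290,270:400]; b=cv2.resize(b,None,fx=3.5,fy=3.5,interpolation=2)[:,:,::-1]
im=snap("top","t2.png"); a=cv2.resize(im[205:310,210:335],None,fx=2.7,fy=2.7,interpolation=2)[:,:,::-1]
o=np.zeros((525,800,3),np.uint8); o[:b.shape[0],:b.shape[1]]=b; o[:a.shape[0],460:460+a.shape[1]]=a; cv2.imwrite('pics/s2c.png',o)
```

```text
scene (wheel deg mod 360, width, grey) [(np.float64(164.8), 19.0, 70), (np.float64(179.5), 4.5, 91), (np.float64(314.0), 4.5, 100)]
top (wheel deg mod 360, width, grey) [(np.float64(85.0), 4.5, 94), (np.float64(124.0), 39.5, 84), (np.float64(153.8), 10.0, 61), (np.float64(167.5), 0.5, 104), (np.float64(207.0), 67.5, 81), (np.float64(271.2), 7.0, 80), (np.float64(314.8), 5.0, 94), (np.float64(437.8), 10.0, 77)]
```

View pics/s2c.png

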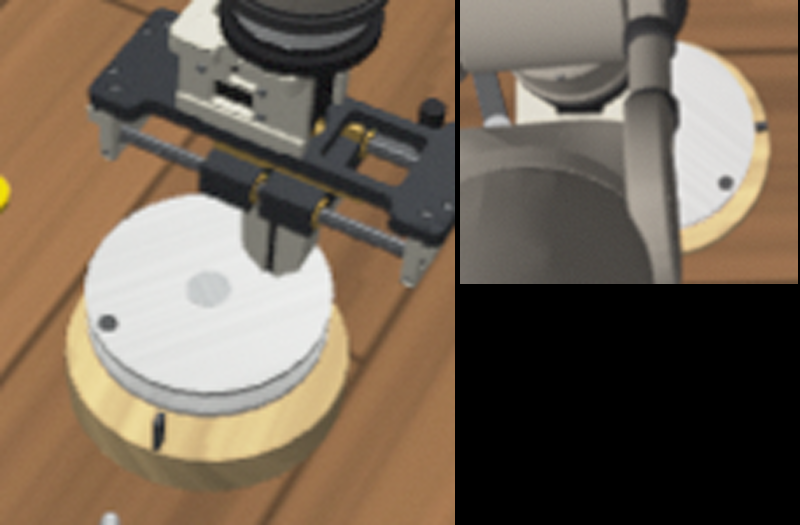

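The rivet (scene crop (107,322), top crop (725,182)) is at -45.6°, so one finger turn carries the wheel about 323°. About 50° of finger travel is left.

arm_command(
  gripper=[0, 0, 0, 0, 0],
  dp=[
    [0.117, -0.203, -0.001],
    [0.088, -0.217, 0.001],
    [0.057, -0.227, 0],
    [0.024, -0.233, 0],
    [-0.008, -0.234, 0],
  ],
  twist=[0, 0, 0, 0, 0],
)

```text
time: 25.02
tool_pos: [520.3, 121.7, 80.8]
tcp_rot: [3.139, -0.001, 1.568]
contact_force: [1.9, -0.4, 5.9]
grip_width: 0.2
finger_force: 3.1
```

Run:
```python
from h import *
wheel()
```

```text
scene (wheel deg mod 360, width, grey) [(np.float64(167.2), 3.0, 99), (np.float64(187.5), 6.5, 73), (np.float64(345.0), 5.5, 100)]
top (wheel deg mod 360, width, grey) [(np.float64(87.2), 9.0, 63), (np.float64(118.2), 4.0, 97), (np.float64(161.2), 3.0, 102), (np.float64(173.5), 11.5, 85), (np.float64(187.5), 9.5, 58), (np.float64(259.0), 8.5, 77), (np.float64(345.5), 5.5, 93), (np.float64(437.8), 10.0, 47)]
```

arm_command(
  gripper=[0, 0, 0, 0, 0],
  dp=[
    [-0.041, -0.231, 0.006],
    [-0.072, -0.223, 0.006],
    [-0.02, -0.05, 0.001],
    [0, 0, 0],
    [0, 0, 0],
  ],
  twist=[0, 0, 0, 0, 0],
)

```text
time: 25.75
tool_pos: [507.6, 118.6, 80.5]
tcp_rot: [3.139, -0.001, 1.568]
contact_force: [0.8, 0.7, 7.0]
grip_width: 0.7
finger_force: 3.7
```

Run:
```python
from h import *
wheel()
im=snap("scene","s3.png"); b=im[140:290,270:400]; b=cv2.resize(b,None,fx=3.5,fy=3.5,interpolation=2)[:,:,::-1]
im=snap("top","t3.png"); a=cv2.resize(im[205:310,210:335],None,fx=2.7,fy=2.7,interpolation=2)[:,:,::-1]
o=np.zeros((525,800,3),np.uint8); o[:b.shape[0],:b.shape[1]]=b; o[:a.shape[0],460:460+a.shape[1]]=a; cv2.imwrite('pics/s3c.png',o)
```

```text
scene (wheel deg mod 360, width, grey) [(np.float64(180.5), 3.5, 99), (np.float64(201.0), 6.5, 75), (np.float64(359.2), 6.0, 98)]
top (wheel deg mod 360, width, grey) [(np.float64(86.0), 6.5, 71), (np.float64(115.2), 4.0, 94), (np.float64(178.8), 2.0, 103), (np.float64(190.0), 9.5, 86), (np.float64(203.0), 9.5, 59), (np.float64(262.0), 10.5, 79), (np.float64(358.8), 5.0, 92), (np.float64(436.0), 13.5, 48)]
```

View pics/s3c.png

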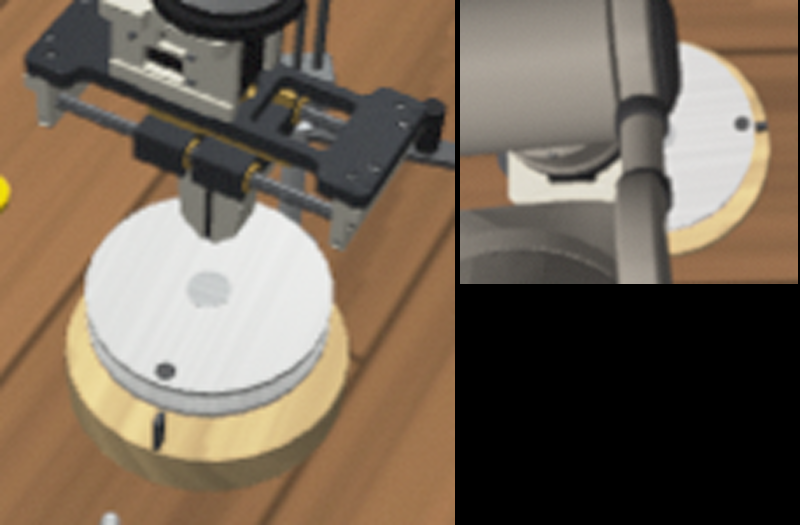

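The rivet (scene crop (165,371), top crop (742,123)) lines up with the pointer, at -1°. I let go, lifting straight up.

arm_command(
  gripper=[0, 0, 0, 0, 0],
  dp=[
    [0, 0, -0.1],
    [0, 0, -0.4],
    [0, 0, -1],
    [0, 0, -1],
    [0, 0, -1],
  ],
  twist=[0, 0, 0, 0, 0],
)

```text
time: 26.58
tool_pos: [505.9, 118.2, 168.0]
tcp_rot: [-3.14, -0.0, 1.568]
contact_force: [0.6, 0.1, -0.3]
grip_width: 0.2
finger_force: 0.0
```

arm_command(
  gripper=[0, 0, 0, 0, 0],
  dp=[
    [0, 0, -0.4],
    [0, 0, 0],
    [0, 0, 0],
    [0, 0, 0],
    [0, 0, 0],
  ],
  twist=[0, 0, 0, 0, 0],
)

```text
time: 27.2
tool_pos: [506.5, 118.0, 176.7]
tcp_rot: [-3.14, 0.0, 1.568]
contact_force: [0.6, -0.2, 1.0]
grip_width: 0.3
finger_force: 0.0
```

Run:
```python
from h import *
wheel()
o=get_obs(); print(o['time'],o['tool_pos'],o['contact_force'])
```

```text
scene (wheel deg mod 360, width, grey) [(np.float64(359.2), 5.0, 102)]
top (wheel deg mod 360, width, grey) [(np.float64(90.0), 14.5, 57), (np.float64(128.5), 5.5, 94), (np.float64(159.2), 22.0, 86), (np.float64(179.5), 11.5, 66), (np.float64(239.8), 46.0, 80), (np.float64(358.8), 5.0, 91), (np.float64(440.2), 5.0, 50)]
27.3 [506.6680791  118.05561052 177.01571214] [-0.1094009   0.16075453  0.44875259]
```

```bash
python3 -c "
from plant import *
print(close_job())"
```

```text
the job is handed in; nothing more can be done
None
```

I swung the keeper clear (to about 1.8 rad) and turned the wheel anticlockwise past the pointer and once more round. It stopped with the rivet about 1° short of the pointer; I lifted the finger off and handed the job in at about 27 s, with no verdict returned. The highest force reading on the pulley was about 13 N.

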